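# Clamp the flange and swing the drill bush over the pilot hole

### The arm

A 6-joint arm with a two-finger parallel gripper is mounted at the origin on the work surface. World frame = base frame: x ahead of the robot, y to its left, z up, the work surface at z = 0. Lengths are in m, angles in rad, forces in N, time in s.
With the tool pointing down it reaches from about 0.275 to 0.85 m from the base axis. Payload 19 kg.
Tool frame: the origin (TCP) lies midway between the tips of the shut fingers; the grasp point (between the pads) lies 19 mm behind it; z points along the fingers, y is the line along which they close (so a half turn about z gives the same grasp; the last joint's range is limited). The gripper opens to 85 mm and grips with 20 to 120 N. Pads are 22 mm wide; open, the fingers measure 114 mm over their backs; the gripper's body (76 mm by 85 mm) begins 54 mm behind the grasp point. The pads swing forward as they close: fully open they stand 13 mm farther back than shut.
Start: joints at [1.025, 0.15, 1.437, -0, 1.554, -0.134], TCP at [0.23, 0.527, 0.231] pointing down, gripper open.
Joint ranges: [-2.8, 2.8], [-0.68, 2.1], [0.12, 2.68], [-1.39, 4.53], [0.16, 2.79], [-2.81, 2.81]. Speed limits (rad/s): [1.89, 1.89, 2.22, 3.01, 3.01, 3.01].

### API

Orientations are given as a unit quaternion [x, y, z, w].
In Python, from plant import robot gives the robot as it stands. The module is installed in compiled form; this text tells all that it offers.
- The arm moves only by the tool arm_command, never from a script. Its argument "targets" is a list of rows, each an object with "dp": the shift along the world's x, y, z in cm, a list of three; "rot": the turn, a rotation vector about the world's x, y, z in degrees, a list of three. In form: [{"dp": [x, y, z], "rot": [ax, ay, az]}, ...]. A call has 1 to 12 rows; each row is the pose to reach, as a shift and turn from the pose commanded when the call began; what a row does not reach only later rows make up. A row lasts 1/10 s, in which the tool goes at most 50 mm and 8.59 degrees, less where a joint would pass 70% of its speed; a pose out of reach is approached as far as the arm can. A call with a gripper value outside its range is refused whole. "fingers" is the gripper command: -1 is fully open, 1 is shut, values between are in proportion, set as the call begins (left out, the last holds). The fingers move at their own pace and stop on an object; "force" is the grip in N (left out, the last holds). Time passes only in rows, so rows that repeat a pose let the fingers close. It gives the time, the measured TCP pose, the force, the opening and the grip force at its end, in the units of the state.
- robot.read_state(): the state, without advancing time (a new reading comes with each control period).
- robot.camera(name): name is "scene" or "top" or "wrist"; returns a dict with "pixels" (384x512x3 uint8, red, green, blue), "fx", "fy", "cx", "cy" (pixels), "dist_coeffs" ([k1, k2, p1, p2, k3] as OpenCV has them; the pictures are not rectified), "origin" and "rotation" of the camera in the world. Camera axes: x right, y down, z forward; pixel columns grow to the right and rows downward; lengths in m; the calibration is good to about 2 mm. A picture is of the moment at which its call begins. There is no depth.
- robot.hand_in(): hands the job in; it is judged then, once.
The state is a dict: "t": time; "joint_pos": joint angles; "joint_vel": joint speeds; "tau": joint torques, N m; "eef_pos": TCP position; "ee_rot": TCP orientation; "ft_force": force on the tool from outside, world axes, zero at the start; "wrist_torque": the same for the moment, N m; "grip_width": finger opening in m; "gripper_force": force on a finger pad.
Only numpy, scipy, OpenCV 4.12 (cv2) and the standard library are available. Lean on these libraries where they do the work, as an engineer would, in place of code of your own. Each camera call takes 0.05 s, during which the arm holds its last target. There are 200 camera calls.

### The job

Get the drilling jig ready by gently pushing its two swinging arms with one finger, without gripping either of them: first push the clamp handle round until the clamp nose is fully home over the flange's rim, against its stop, then push the bush arm round until its open brass bush stands over the one small pilot hole in the flange, with the whole small hole inside the bore. Do not disturb the other things on the bench and jig, and take the hand away when done.

Things in the scene. Friction and masses are not known exactly. Their poses are not given: they have to be found in the camera images.
- jig: Dark steel base plate of the drilling jig, fixed flat on the bench, 270 (x) by 310 (y) by 20 thick; in its own frame x -135 to 135, y -135 to 175. Origin on the bench under the central spindle, z up. The bush arm turns about the spindle (x 0, y 0), the clamp about an upright pivot at x 0, y +128. Both are stiff: the arms stay where left; about 2 N at the outer end moves one.
- flange: Round bare steel flange, 192 diameter, fixed on the base plate round the spindle, top face 40 above the bench, with a hub 68 wide and 8 higher. Six dark holes 60 degrees apart on a circle of radius 70: five finished of 18 diameter and one small pilot hole of 10. Origin at the centre of its underside, 20 above the bench; its x axis points at the pilot hole.
- pilot (a point): Centre of the small pilot hole (10 diameter), on the flange's top face, 70 from the spindle, 40 above the bench.
- bush (a point): Centre of the lower mouth of the brass drill bush on the bush arm: a tube of 38 outside and 22 bore, open above and below, 26 tall, 70 from the spindle, its mouth 48 above the bench.
- bush_bar (a point): Point on the outer end of the bush arm, the part to push: a bright steel bar 20 wide, 14 thick (58 to 72 above the bench), running straight out from the bush to 138 from the spindle. Beyond 98 from the spindle only base plate or bench lies under it. The point is on the centre line, 115 from the spindle, 65 above the bench; x along the bar outward, z up.
- bush_arm (a joint): Angle of the bush arm, rad. At 0 the bar points along the jig's -y; it grows counter-clockwise seen from above. Travel -1.1 to 1.0. It starts clockwise of the pilot hole.
- clamp_bar (a point): Point on the clamp's handle, the part to push: a round steel bar of 14 diameter straight out from the clamp pivot, ending in a black ball of 22 diameter, 95 from the pivot. The point is on the bar's centre line, 70 from the pivot, 61 above the bench; x along the bar outward, z up. Only base plate or bench lies under it.
- clamp_nose (a point): Foot of the clamp nose, 56 from the clamp pivot, 110 degrees counter-clockwise of the handle, 46 above the bench; the nose is a flat bright steel bar 24 wide, reaching 68 from the pivot. Home, it points from the pivot to the spindle, over the flange's rim.
- clamp (a joint): Angle of the clamp, rad, 0 fully open, growing counter-clockwise seen from above to a rigid stop at 1.309, which is fully home. At 0 the handle points 85 degrees counter-clockwise of the jig's x axis.
- spare_bush: Loose steel headed drill bush standing on the base plate: 28 diameter, 38 tall with a head of 36. Origin at the centre of its underside. Leave alone.
- hammer: Loose hammer lying on the bench to the right of the jig. Leave alone.
- oil: Loose small green can, 54 diameter, 110 tall, standing on the bench. Origin at the centre of its underside. Leave alone.
- tub: Loose open black plastic tub of steel bits, 130 by 100 by 55 tall, to the left of the jig. Origin at the centre of its underside. Leave alone.

How it is judged:
On the way, in this order (a step that is already met when the one before it is completed fails the run):
1. the clamp is pushed fully home, against its stop (value of joint clamp above 1.22 rad), for 0.2 s.
2. with the clamp home, the bush stands over the pilot hole (value of joint clamp above 1.22 rad and horizontal distance between bush and pilot below 0.006 m), for 0.2 s.
At the end, for the whole second after the job is handed in: The clamp is home (within 0.09 rad of its stop), the bush's axis lies within 6 mm of the centre of the small pilot hole, and both arms are at rest (all of step 2 and velocity of joint clamp between -0.02 and 0.02 rad/s and velocity of joint bush_arm between -0.02 and 0.02 rad/s); the robot touches nothing.
It fails at once if the spare bush, hammer, can or tub is moved or lifted (20 mm) (distance of any of spare_bush, hammer, oil, tub from where it was at the start of the episode above 0.02 m).
It fails at once if the bush arm or the clamp handle is taken between the fingers ((contact force between the fingers and jig above 1.5 N and horizontal distance between the grasp point and bush_bar below 0.05 m and y of the grasp point in the frame of bush_bar between -0.006 and 0.006 m and z of the grasp point in the frame of bush_bar below 0.018 m) or (contact force between the fingers and jig above 1.5 N and horizontal distance between the grasp point and clamp_bar below 0.05 m and y of the grasp point in the frame of clamp_bar between -0.006 and 0.006 m and z of the grasp point in the frame of clamp_bar below 0.018 m)).
It fails at once if the jig or one of its arms is pushed harder than 45 N (contact force between the fingers and jig above 45 N).
It also fails if it takes over 58 s, if anything falls off the work surface, if the arm or the gripper's body presses on something with over 40 N, if the wrist force passes 120 N, or if a joint passes its speed limit or range.

## Working session

There is one attempt and no reset: what is moved stays moved. The work goes in short steps, Python scripts to look and compute and a tool call to move; the robot and the scene stay as the last step left them, time stands still between calls to the robot, and variables do not carry over. Pictures are saved under pics/ and viewed, at most 10 in all, crops included, and the job is handed in when it is done.

Besides the shell and the picture viewer there is one more tool, called as name([rows], argument=value, ...), one row to a line, values as JSON. arm_command: Moves the arm, as the interface text tells. Its arguments: {"type":"object","properties":{"targets":{"type":"array"},"fingers":{"type":"number"},"force":{"type":"number"}},"required":["targets"]}

```bash
mkdir -p pics
cat > h.py <<'E'
import numpy as np,cv2
from plant import robot
def K(c): return np.array([[c['fx'],0,c['cx']],[0,c['fy'],c['cy']],[0,0,1.]])
def snap(n,f):
    c=robot.camera(n); cv2.imwrite('pics/'+f,cv2.cvtColor(c['pixels'],cv2.COLOR_RGB2BGR))
    np.savez('pics/'+f[:-4],**{k:np.array(v) for k,v in c.items()}); return c
def load(f): return dict(np.load('pics/'+f+'.npz'))
def ray(c,px,z):
    u=cv2.undistortPoints(np.array(px,float).reshape(-1,1,2),K(c),np.array(c['dist_coeffs'],float)).reshape(-1,2)
    d=np.c_[u,np.ones(len(u))]@np.array(c['rotation']).T; o=np.array(c['origin'])
    return o+d*((z-o[2])/d[:,2])[:,None]
def proj(c,p):
    R=np.array(c['rotation']).T
    return cv2.projectPoints(np.array(p,float).reshape(-1,3),cv2.Rodrigues(R)[0],-R@np.array(c['origin']),K(c),np.array(c['dist_coeffs'],float))[0].reshape(-1,2)
E
python3 - <<'E'
from h import *
import numpy as np
a=snap('top','t0.png');b=snap('scene','s0.png')
print(a['origin'],a['rotation'],a['fx'],b['origin'])
print(robot.read_state())
E
```

```text
[0.37589461 0.04239079 1.50599808] [-0.70116393  0.711311   -0.03809278  0.03089903] 448.4565515820935 [ 1.41108493 -0.51645862  0.80676572]
{'t': 0.1, 'joint_pos': array([ 1.02504155e+00,  1.50955144e-01,  1.43791993e+00,  1.44804017e-06,
        1.55381072e+00, -1.33979495e-01]), 'joint_vel': array([-8.46021877e-06, -1.53995237e-03, -1.36792600e-03, -2.03195370e-03,
       -1.32764254e-03, -1.32005270e-03]), 'tau': array([ 4.42209872e-03, -7.14375043e+01, -5.71792924e+01, -8.30956969e-05,
        7.19833479e-03, -2.36380174e-05]), 'eef_pos': array([0.23003353, 0.52675332, 0.23074835]), 'ee_rot': array([ 2.04436117e-01,  9.78879755e-01, -5.15059976e-04, -1.82886545e-04]), 'ft_force': array([-0.02024185,  0.95011951,  0.49110651]), 'wrist_torque': array([ 0.00358962, -0.00590151,  0.0350613 ]), 'gripper_force': 0.0, 'grip_width': 0.08525980076276161}
```

```bash
sed -i "s/^def K/from scipy.spatial.transform import Rotation as Ro\ndef RM(c): return Ro.from_quat(c['rotation']).as_matrix()\ndef K/; s/np.array(c\['rotation'\])/RM(c)/g" h.py; grep -n RM h.py
python3 - <<'E'
from h import *
i=cv2.imread('pics/t0.png'); cv2.imwrite('pics/t0b.png',cv2.resize(i,(768,576),interpolation=cv2.INTER_CUBIC))
E
```

```text
4:def RM(c): return Ro.from_quat(c['rotation']).as_matrix()
12:    d=np.c_[u,np.ones(len(u))]@RM(c).T; o=np.array(c['origin'])
15:    R=RM(c).T
```

View pics/t0b.png

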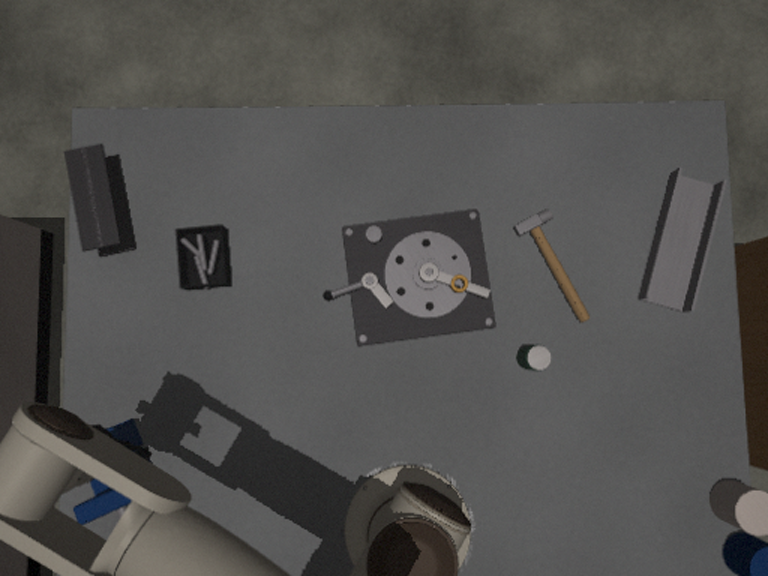

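View pics/s0.png

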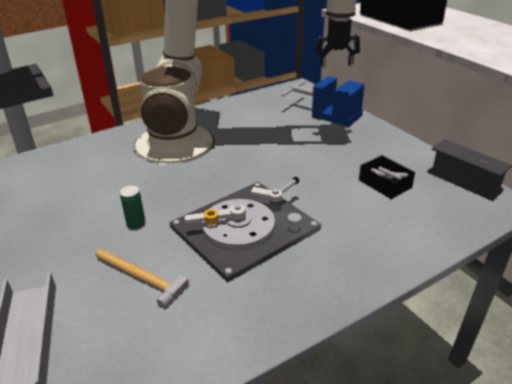

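Run:
```python
from h import *
c=load('t0'); g=c['pixels'].astype(int).mean(2)
# flange: bright disc, top face z=.04
m=((g>95)*255).astype(np.uint8); print(np.percentile(g[140:230,225:335],[5,30,50,70,95]))
s=1/1.5
names=dict(hub=(428,271,.048),bush=(459,284,.074),barend=(490,294,.072),pilot=(454,257,.04),pivot=(369,281,.07),ball=(328,296,.061),nose=(388,304,.06),spare=(374,234,.038),oil=(537,357,.11))
P={k:ray(c,[(v[0]+.5)*s-.5,(v[1]+.5)*s-.5],v[2])[0] if 0 else ray(c,[((v[0]+.5)*s-.5,(v[1]+.5)*s-.5)],v[2])[0] for k,v in names.items()}
for k,v in P.items(): print(k,v.round(4))
d=lambda a,b:np.linalg.norm((P[a]-P[b])[:2])
print(d('hub','pivot'),d('hub','bush'),d('hub','pilot'),d('pivot','ball'),d('hub','barend'))
an=lambda a,b:np.degrees(np.arctan2(*(P[b]-P[a])[1::-1]))
print('jigrot',an('hub','pivot')-90,'handle',an('pivot','ball'),'bush',an('hub','bush'),an('hub','barend'),'pilot',an('hub','pilot'))
# holes: dark blobs in flange region
x0,x1,y0,y1=255,318,150,215
cr=cv2.resize(c['pixels'][130:240,205:345][:,:,::-1],None,fx=5.5,fy=5.5,interpolation=cv2.INTER_CUBIC); cv2.imwrite('pics/t0c.png',cr)
```

```text
[ 54.          58.          89.          95.         126.33333333]
hub [ 0.5549 -0.0519  0.048 ]
bush [ 0.5227 -0.1161  0.074 ]
barend [ 0.5005 -0.1822  0.072 ]
pilot [ 0.5861 -0.1103  0.04  ]
pivot [0.5323 0.0766 0.07  ]
ball [0.502  0.1654 0.061 ]
nose [0.483  0.0365 0.06  ]
spare [0.6401 0.0651 0.038 ]
oil [ 0.3653 -0.2694  0.11  ]
0.1305185378323148 0.0717677287816146 0.06620133395633242 0.09385463089294127 0.14116493822601064
jigrot 9.964525203867524 handle 108.83014752339422 bush -116.61040115768712 -112.66269778303008 pilot -61.85682110589578
```

View pics/t0c.png

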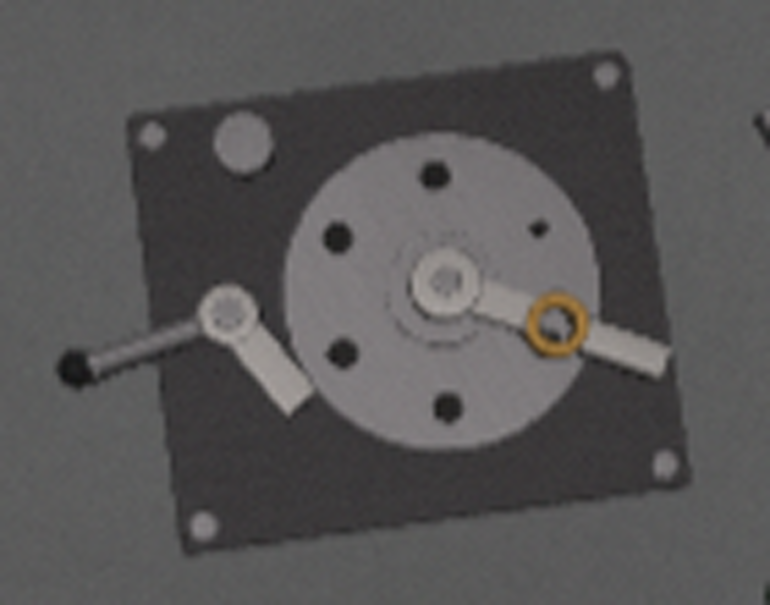

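Run:
```python
from h import *
c=load('t0')
f=lambda x,y,z: ray(c,[((x+.5)/5.5-.5+205,(y+.5)/5.5-.5+130)],z)[0]
H=[f(*p,.04) for p in [(434,175),(338,238),(343,353),(447,408),(539,228)]]
C=(H[0]+H[3]+H[2]+H[4])/4; print('C',C,[np.linalg.norm((h-C)[:2]).round(4) for h in H])
an=lambda a,b:np.degrees(np.arctan2(*(b-a)[1::-1]))
A=[an(C,h) for h in H]; print(np.round(A,1))
pv=f(229,312,.072); ball=f(75,369,.061); bush=f(556,324,.074); be=f(661,360,.072)
print('pv',pv,np.linalg.norm((pv-C)[:2]),'jig',an(C,pv)-90)
print('ball',ball,np.linalg.norm((pv-ball)[:2]),an(pv,ball),'bush',bush,np.linalg.norm((bush-C)[:2]),an(C,bush),'end',be,an(C,be))
for k,p in dict(spare=(242,143,.038)).items(): print(k,f(*p))
```

```text
C [ 0.54945608 -0.05094623  0.04      ] [np.float64(0.0701), np.float64(0.0693), np.float64(0.0696), np.float64(0.0705), np.float64(0.0702)]
[   2.2   61.9  121.8 -178.2  -58.2]
pv [0.53480242 0.07526579 0.072     ] 0.12705984473469886 jig 6.622590297619254
ball [0.50358493 0.16631383 0.061     ] 0.0962511113647009 108.92521810248853 bush [ 0.52489162 -0.11566977  0.074     ] 0.06922823321027724 -110.78320281903305 end [ 0.50310451 -0.17672728  0.072     ] -110.22934124006707
spare [0.64089111 0.06702491 0.038     ]
```

arm_command([
  {"dp":[32.4,-37,-8],"rot":[0,0,-47]},
  {"dp":[32.4,-37,-8],"rot":[0,0,-47]},
  {"dp":[32.4,-37,-8],"rot":[0,0,-47]},
  {"dp":[32.4,-37,-8],"rot":[0,0,-47]},
  {"dp":[32.4,-37,-8],"rot":[0,0,-47]},
  {"dp":[32.4,-37,-8],"rot":[0,0,-47]},
  {"dp":[32.4,-37,-8],"rot":[0,0,-47]},
  {"dp":[32.4,-37,-8],"rot":[0,0,-47]},
  {"dp":[32.4,-37,-8],"rot":[0,0,-47]},
  {"dp":[32.4,-37,-8],"rot":[0,0,-47]},
  {"dp":[32.4,-37,-8],"rot":[0,0,-47]},
  {"dp":[32.4,-37,-8],"rot":[0,0,-47]},
], fingers=1)

```text
t: 1.3
eef_pos: [0.5543, 0.1561, 0.1505]
ee_rot: [0.579, 0.816, -0.0, -0.001]
ft_force: [0.3, 0.5, -0.8]
grip_width: 0.0001
gripper_force: 0.0
```

arm_command([
  {"dp":[0,0,-4],"rot":[0,0,0]},
  {"dp":[0,0,-8],"rot":[0,0,0]},
  {"dp":[0,0,-10.3],"rot":[0,0,0]},
  {"dp":[0,0,-10.3],"rot":[0,0,0]},
  {"dp":[0,0,-10.3],"rot":[0,0,0]},
])

```text
t: 1.8
eef_pos: [0.554, 0.1578, 0.0493]
ee_rot: [0.577, 0.817, 0.0, 0.0]
ft_force: [0.5, -0.7, -0.1]
grip_width: 0.0001
gripper_force: 0.0
```

Run:
```python
from h import *
b=snap('scene','s1.png'); i=cv2.imread('pics/s1.png')[140:290,150:350]; cv2.imwrite('pics/s1c.png',cv2.resize(i,(800,600),interpolation=cv2.INTER_CUBIC))
P=np.array([.5347,.0757])
C=np.array([.5543,.1561])
# arc: finger offset d from 0.045, pose relative to start pose (theta0=109)
def pos(th,off,r=.07):
    th=np.radians(th); return P+r*np.array([np.cos(th),np.sin(th)])-off*np.array([-np.sin(th),np.cos(th)])
for th in np.arange(109,171,2): print(th-109,((pos(th,.0215)-C)*100).round(2))
```

```text
0 [-2.21 -0.72]
2 [-2.46 -0.73]
4 [-2.72 -0.76]
6 [-2.97 -0.79]
8 [-3.22 -0.83]
10 [-3.47 -0.88]
12 [-3.72 -0.93]
14 [-3.97 -1.  ]
16 [-4.21 -1.07]
18 [-4.46 -1.16]
20 [-4.69 -1.25]
22 [-4.93 -1.35]
24 [-5.16 -1.45]
26 [-5.39 -1.57]
28 [-5.61 -1.69]
30 [-5.83 -1.82]
32 [-6.05 -1.96]
34 [-6.26 -2.11]
36 [-6.46 -2.26]
38 [-6.66 -2.42]
40 [-6.85 -2.59]
42 [-7.04 -2.77]
44 [-7.22 -2.95]
46 [-7.4  -3.13]
48 [-7.56 -3.33]
50 [-7.72 -3.52]
52 [-7.88 -3.73]
54 [-8.03 -3.94]
56 [-8.17 -4.15]
58 [-8.3  -4.37]
60 [-8.42 -4.59]
```

View pics/s1c.png

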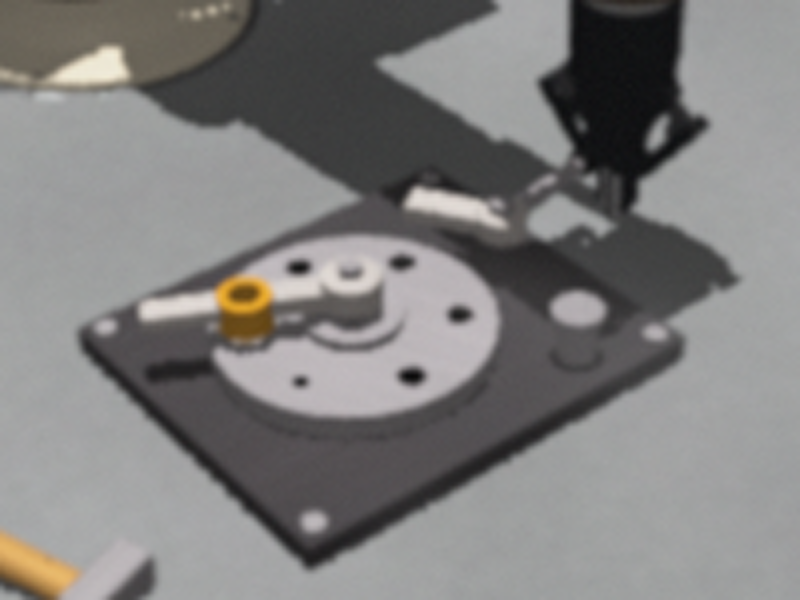

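arm_command([
  {"dp":[-0.7,-0.3,0],"rot":[0,0,0]},
  {"dp":[-1.4,-0.6,0],"rot":[0,0,0]},
  {"dp":[-1.9,-0.7,0],"rot":[0,0,0]},
  {"dp":[-2.2,-0.7,0],"rot":[0,0,0]},
  {"dp":[-2.5,-0.75,0],"rot":[0,0,2]},
  {"dp":[-2.7,-0.8,0],"rot":[0,0,4]},
  {"dp":[-3.0,-0.8,0],"rot":[0,0,6]},
  {"dp":[-3.5,-0.9,0],"rot":[0,0,10]},
  {"dp":[-4.0,-1.0,0],"rot":[0,0,14]},
  {"dp":[-4.5,-1.2,0],"rot":[0,0,18]},
  {"dp":[-4.9,-1.35,0],"rot":[0,0,22]},
  {"dp":[-5.4,-1.6,0],"rot":[0,0,26]},
])

```text
t: 3.05
eef_pos: [0.5002, 0.1412, 0.0486]
ee_rot: [0.378, 0.926, 0.0, 0.0]
ft_force: [1.9, 3.1, 0.9]
grip_width: -0.0002
gripper_force: 1.6
```

arm_command([
  {"dp":[-0.45,-0.25,0],"rot":[0,0,4]},
  {"dp":[-0.87,-0.54,0],"rot":[0,0,8]},
  {"dp":[-1.27,-0.85,0],"rot":[0,0,12]},
  {"dp":[-1.65,-1.2,0],"rot":[0,0,16]},
  {"dp":[-2.0,-1.55,0],"rot":[0,0,20]},
  {"dp":[-2.33,-1.95,0],"rot":[0,0,24]},
  {"dp":[-2.33,-1.95,0],"rot":[0,0,24]},
])

```text
t: 3.75
eef_pos: [0.4766, 0.1213, 0.0485]
ee_rot: [0.178, 0.984, 0.0, 0.0]
ft_force: [0.4, 0.3, -0.6]
grip_width: 0.0001
gripper_force: 0.0
```

Run:
```python
from h import *
b=snap('top','t1.png'); i=cv2.imread('pics/t1.png')[130:240,205:345]; cv2.imwrite('pics/t1c.png',cv2.resize(i,None,fx=5.5,fy=5.5,interpolation=cv2.INTER_CUBIC))
```

```text
(no output)
```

View pics/t1c.png

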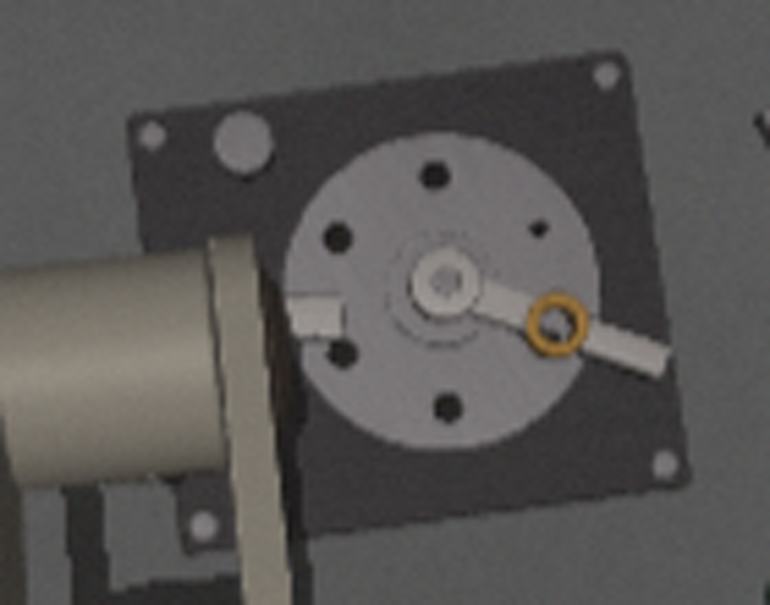

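arm_command([
  {"dp":[-0.08,-0.1,0],"rot":[0,0,1]},
  {"dp":[-0.16,-0.2,0],"rot":[0,0,2]},
  {"dp":[-0.24,-0.31,0],"rot":[0,0,3]},
  {"dp":[-0.31,-0.42,0],"rot":[0,0,4]},
  {"dp":[-0.38,-0.52,0],"rot":[0,0,5]},
  {"dp":[-0.45,-0.63,0],"rot":[0,0,6]},
])

```text
t: 4.4
eef_pos: [0.4723, 0.115, 0.0483]
ee_rot: [0.126, 0.992, -0.0, 0.0]
ft_force: [0.5, 2.2, 0.7]
grip_width: 0.0003
gripper_force: 1.1
```

arm_command([
  {"dp":[-0.04,-0.08,0],"rot":[0,0,0.7]},
  {"dp":[-0.07,-0.16,0],"rot":[0,0,1.4]},
  {"dp":[-0.07,-0.16,0],"rot":[0,0,1.4]},
])

```text
t: 4.7
eef_pos: [0.4715, 0.1134, 0.0482]
ee_rot: [0.115, 0.993, -0.0, -0.0]
ft_force: [-0.1, 1.5, 1.0]
grip_width: -0.0
gripper_force: 0.6
```

arm_command([
  {"dp":[-0.03,-0.08,0],"rot":[0,0,0.7]},
  {"dp":[-0.05,-0.16,0],"rot":[0,0,1.4]},
  {"dp":[-0.05,-0.16,0],"rot":[0,0,1.4]},
])

```text
t: 5.0
eef_pos: [0.471, 0.1118, 0.0482]
ee_rot: [0.102, 0.995, -0.0, -0.0]
ft_force: [-0.6, 2.1, -0.2]
grip_width: 0.0001
gripper_force: 0.7
```

arm_command([
  {"dp":[-0.02,-0.08,0],"rot":[0,0,0]},
  {"dp":[-0.04,-0.16,0],"rot":[0,0,0]},
  {"dp":[-0.04,-0.16,0],"rot":[0,0,0]},
])

```text
t: 5.3
eef_pos: [0.4707, 0.1104, 0.0482]
ee_rot: [0.103, 0.995, 0.0, -0.0]
ft_force: [-1.4, 3.6, -0.8]
grip_width: 0.0002
gripper_force: 2.0
```

arm_command([
  {"dp":[-0.02,-0.08,0],"rot":[0,0,0]},
  {"dp":[-0.04,-0.16,0],"rot":[0,0,0]},
  {"dp":[-0.04,-0.16,0],"rot":[0,0,0]},
])

```text
t: 5.6
eef_pos: [0.4706, 0.11, 0.0483]
ee_rot: [0.103, 0.995, 0.001, 0.0]
ft_force: [1.6, 17.3, -3.8]
grip_width: -0.0001
gripper_force: 8.7
```

arm_command([
  {"dp":[0.4,1.5,0],"rot":[0,0,0]},
  {"dp":[0.8,3.0,0],"rot":[0,0,0]},
  {"dp":[0.8,3.0,5],"rot":[0,0,0]},
  {"dp":[0.8,3.0,9],"rot":[0,0,0]},
  {"dp":[0,-2,10],"rot":[0,0,0]},
  {"dp":[-0.5,-25.5,10],"rot":[0,0,-8.7]},
  {"dp":[-0.5,-25.5,10],"rot":[0,0,-8.7]},
  {"dp":[-0.5,-25.5,10],"rot":[0,0,-8.7]},
  {"dp":[-0.5,-25.5,10],"rot":[0,0,-8.7]},
  {"dp":[-0.5,-25.5,10],"rot":[0,0,-8.7]},
  {"dp":[-0.5,-25.5,10],"rot":[0,0,-8.7]},
  {"dp":[-0.5,-25.5,10],"rot":[0,0,-8.7]},
])

```text
t: 6.8
eef_pos: [0.4654, -0.1467, 0.1481]
ee_rot: [0.179, 0.984, -0.0, -0.0]
ft_force: [-0.1, 0.4, 0.2]
grip_width: 0.0
gripper_force: 0.0
```

Run:
```python
from h import *
b=snap('scene','s2.png');a=snap('top','t2.png')
i=cv2.imread('pics/t2.png')[130:240,205:345]; cv2.imwrite('pics/t2c.png',cv2.resize(i,None,fx=5.5,fy=5.5,interpolation=cv2.INTER_CUBIC))
print(robot.read_state()['eef_pos'],robot.read_state()['t'])
P=np.array([.5495,-.051]);S=np.array([.466,-.146])
def pos(th,off,r=.118):
    th=np.radians(th); return P+r*np.array([np.cos(th),np.sin(th)])-off*np.array([-np.sin(th),np.cos(th)])
for d in [0,4,8,12,16,20,24,28,32,36,40,44,46,48,50,52,54]: print(d,((pos(d-110.5,.021)-S)*100).round(2))
```

```text
[ 0.46550711 -0.14547581  0.14823514] 6.9
0 [ 2.25 -0.82]
4 [ 2.99 -1.22]
8 [ 3.75 -1.57]
12 [ 4.53 -1.86]
16 [ 5.33 -2.1 ]
20 [ 6.15 -2.28]
24 [ 6.97 -2.41]
28 [ 7.81 -2.47]
32 [ 8.64 -2.48]
36 [ 9.48 -2.43]
40 [10.31 -2.32]
44 [11.13 -2.16]
46 [11.53 -2.05]
48 [11.94 -1.94]
50 [12.33 -1.8 ]
52 [12.72 -1.66]
54 [13.11 -1.5 ]
```

View pics/t2c.png

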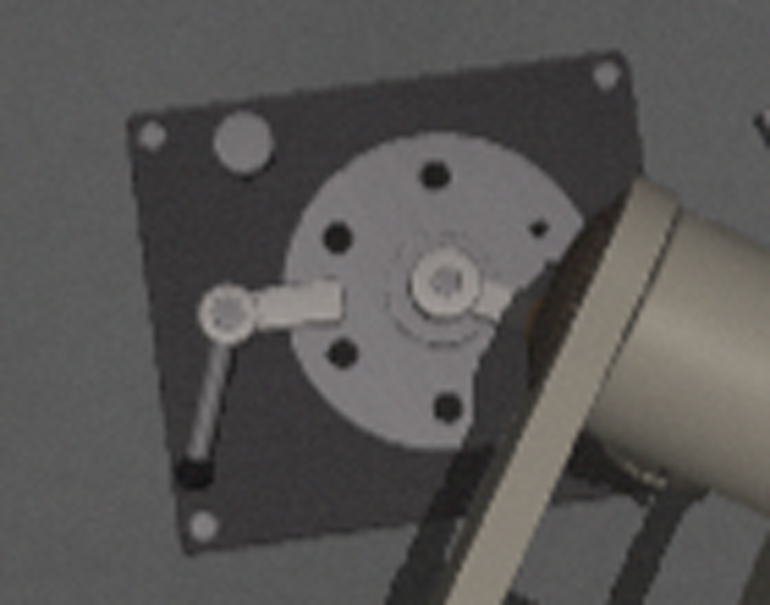

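arm_command([
  {"dp":[0,0,-4],"rot":[0,0,0]},
  {"dp":[0,0,-8],"rot":[0,0,0]},
  {"dp":[0,0,-9.5],"rot":[0,0,0]},
  {"dp":[0.7,-0.3,-9.5],"rot":[0,0,0]},
  {"dp":[1.4,-0.6,-9.5],"rot":[0,0,0]},
  {"dp":[1.9,-0.8,-9.5],"rot":[0,0,0]},
  {"dp":[2.25,-0.8,-9.5],"rot":[0,0,0]},
  {"dp":[2.6,-1.0,-9.5],"rot":[0,0,2]},
  {"dp":[3.0,-1.2,-9.5],"rot":[0,0,4]},
  {"dp":[3.4,-1.4,-9.5],"rot":[0,0,6]},
  {"dp":[3.75,-1.57,-9.5],"rot":[0,0,8]},
])

```text
t: 8.0
eef_pos: [0.5034, -0.162, 0.0539]
ee_rot: [0.108, 0.994, -0.0, 0.0]
ft_force: [-1.2, 1.5, 0.9]
grip_width: 0.0001
gripper_force: 0.8
```

arm_command([
  {"dp":[0.4,-0.15,0],"rot":[0,0,2]},
  {"dp":[0.8,-0.3,0],"rot":[0,0,4]},
  {"dp":[1.2,-0.42,0],"rot":[0,0,6]},
  {"dp":[1.6,-0.53,0],"rot":[0,0,8]},
  {"dp":[2.0,-0.63,0],"rot":[0,0,10]},
  {"dp":[2.4,-0.71,0],"rot":[0,0,12]},
  {"dp":[2.8,-0.78,0],"rot":[0,0,14]},
  {"dp":[3.2,-0.84,0],"rot":[0,0,16]},
  {"dp":[3.65,-0.88,0],"rot":[0,0,18]},
  {"dp":[4.05,-0.9,0],"rot":[0,0,20]},
  {"dp":[4.5,-0.9,0],"rot":[0,0,22]},
  {"dp":[4.9,-0.9,0],"rot":[0,0,24]},
])

```text
t: 9.2
eef_pos: [0.5524, -0.1713, 0.054]
ee_rot: [-0.101, 0.995, -0.0, 0.0]
ft_force: [-1.5, -1.3, 0.1]
grip_width: -0.0003
gripper_force: 0.9
```

arm_command([
  {"dp":[0.4,0.02,0],"rot":[0,0,2]},
  {"dp":[0.8,0.05,0],"rot":[0,0,4]},
  {"dp":[1.2,0.1,0],"rot":[0,0,6]},
  {"dp":[1.6,0.15,0],"rot":[0,0,8]},
  {"dp":[2.0,0.23,0],"rot":[0,0,10]},
  {"dp":[2.3,0.28,0],"rot":[0,0,11.5]},
  {"dp":[2.3,0.28,0],"rot":[0,0,11.5]},
])

```text
t: 9.9
eef_pos: [0.5754, -0.1682, 0.0537]
ee_rot: [-0.2, 0.98, -0.0, 0.0]
ft_force: [-0.4, 0.0, 0.4]
grip_width: -0.0
gripper_force: 0.0
```

Run:
```python
from h import *
a=snap('top','t3.png');b=snap('scene','s3.png');w=snap('wrist','w3.png')
i=cv2.imread('pics/t3.png')[140:240,245:345]; j=cv2.imread('pics/s3.png')[180:280,170:290]
f=lambda x:cv2.resize(x,(400,int(400*x.shape[0]/x.shape[1])),interpolation=cv2.INTER_CUBIC)
i,j=f(i),f(j); j=cv2.copyMakeBorder(j,0,400-j.shape[0],0,0,cv2.BORDER_CONSTANT)
cv2.imwrite('pics/c3.png',np.hstack([i,j]))
hsv=cv2.cvtColor(a['pixels'],cv2.COLOR_RGB2HSV)
for n,c in (('top',a),('scene',b)):
    h=cv2.cvtColor(c['pixels'],cv2.COLOR_RGB2HSV); m=cv2.inRange(h,(12,120,60),(28,255,255))
    N,l,s,ce=cv2.connectedComponentsWithStats(m); print(n,[(s[k].tolist(),ce[k].round(1)) for k in range(1,N) if s[k,4]>15])
```

```text
top []
scene [([0, 0, 66, 36, 1942], array([29.6, 15.2])), ([101, 0, 54, 46, 2038], array([127.7,  19.8])), ([257, 7, 41, 11, 185], array([275.4,  11.9])), ([212, 19, 5, 7, 29], array([214.2,  21.7])), ([87, 26, 13, 16, 110], array([93.3, 32.1])), ([258, 73, 38, 12, 169], array([275.2,  78.6])), ([117, 85, 18, 36, 437], array([125.7, 101.9])), ([101, 96, 13, 19, 114], array([107.3, 103.1])), ([214, 219, 15, 17, 167], array([221.7, 226.7])), ([97, 250, 72, 40, 688], array([131.8, 269.4]))]
```

View pics/c3.png

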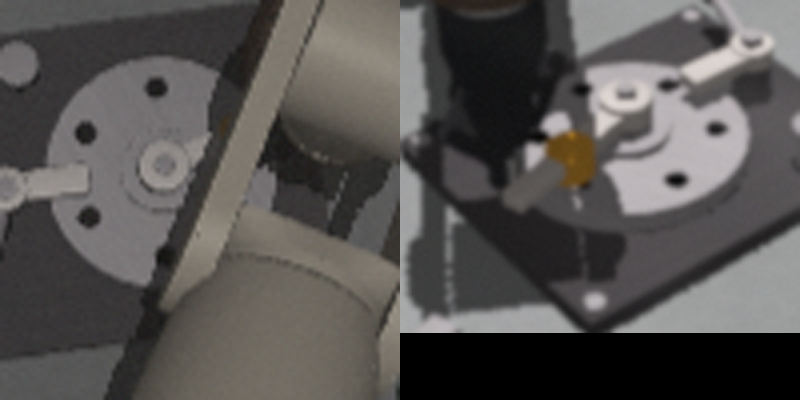

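Run:
```python
from h import *
C=np.array([.5495,-.051])
for f in('s0','s3'):
    c=load(f);h=cv2.cvtColor(c['pixels'],cv2.COLOR_RGB2HSV); m=cv2.inRange(h,(12,120,60),(28,255,255)); m[:180]=0;m[245:]=0;m[:,:180]=0
    x,y,w,H=cv2.boundingRect(m); p=ray(c,[(x+(w-1)/2,y+(H-1)/2)],.061)[0]; v=p[:2]-C
    print(f,(x,y,w,H),p,np.hypot(*v),np.degrees(np.arctan2(v[1],v[0])))
    th=np.radians(-58.1); print(proj(c,[*(C+.07*np.array([np.cos(th),np.sin(th)])),.061]))
print(robot.read_state()['eef_pos'])
```

```text
s0 (204, 209, 14, 16) [ 0.52593646 -0.11904023  0.061     ] 0.07200495747996313 -109.10188006058483
[[224.69509526 227.8528664 ]]
s3 (214, 219, 15, 17) [ 0.57849914 -0.11660715  0.061     ] 0.07173038444885332 -66.15400158692476
[[224.69509526 227.8528664 ]]
[ 0.57486277 -0.16812159  0.05339619]
```

arm_command([
  {"dp":[0.4,0.1,0],"rot":[0,0,2]},
  {"dp":[0.8,0.22,0],"rot":[0,0,4]},
  {"dp":[1.1,0.31,0],"rot":[0,0,5.5]},
  {"dp":[1.4,0.41,0],"rot":[0,0,7]},
  {"dp":[1.4,0.41,0],"rot":[0,0,7]},
  {"dp":[0,-0.5,0],"rot":[0,0,7]},
  {"dp":[-1.2,-1.1,0],"rot":[0,0,7]},
  {"dp":[-1.2,-1.1,5],"rot":[0,0,7]},
  {"dp":[-1.2,-1.1,10],"rot":[0,0,7]},
  {"dp":[-1.2,-1.1,10],"rot":[0,0,7]},
])

```text
t: 11.05
eef_pos: [0.5641, -0.1808, 0.1604]
ee_rot: [-0.258, 0.966, -0.003, 0.004]
ft_force: [-0.3, -0.4, -0.1]
grip_width: 0.0001
gripper_force: 0.0
```

arm_command([
  {"dp":[-8,30,2],"rot":[0,0,0]},
  {"dp":[-8,30,2],"rot":[0,0,0]},
  {"dp":[-8,30,2],"rot":[0,0,0]},
  {"dp":[-8,30,2],"rot":[0,0,0]},
  {"dp":[-8,30,2],"rot":[0,0,0]},
  {"dp":[-8,30,2],"rot":[0,0,0]},
  {"dp":[-8,30,2],"rot":[0,0,0]},
  {"dp":[-8,30,2],"rot":[0,0,0]},
])

```text
t: 11.85
eef_pos: [0.482, 0.1217, 0.1735]
ee_rot: [-0.26, 0.966, -0.0, 0.0]
ft_force: [0.1, 0.4, -0.2]
grip_width: -0.0001
gripper_force: 0.0
```

Run:
```python
from h import *
a=snap('top','t4.png');snap('scene','s4.png')
i=cv2.imread('pics/t4.png')[140:220,250:340]; cv2.imwrite('pics/t4c.png',cv2.resize(i,None,fx=7,fy=7,interpolation=cv2.INTER_CUBIC))
print(robot.read_state()['eef_pos'])
C=np.array([.5495,-.051])
for f in('t0','t4'):
    c=load(f);h=cv2.cvtColor(c['pixels'],cv2.COLOR_RGB2HSV); m=cv2.inRange(h,(10,90,40),(30,255,255)); m[:140]=0;m[220:]=0;m[:,:250]=0;m[:,340:]=0
    x,y,w,H=cv2.boundingRect(m); p=ray(c,[(x+(w-1)/2,y+(H-1)/2)],.072)[0]; v=p[:2]-C
    print(f,(x,y,w,H),p,np.hypot(*v),np.degrees(np.arctan2(v[1],v[0])))
```

```text
[0.48280769 0.11983322 0.17316092]
t0 (301, 183, 11, 12) [ 0.52508551 -0.11691459  0.072     ] 0.07029082517312975 -110.32442381413439
t4 (299, 165, 11, 12) [ 0.58362146 -0.11187727  0.072     ] 0.06978765331045288 -60.72955064719343
```

View pics/t4c.png

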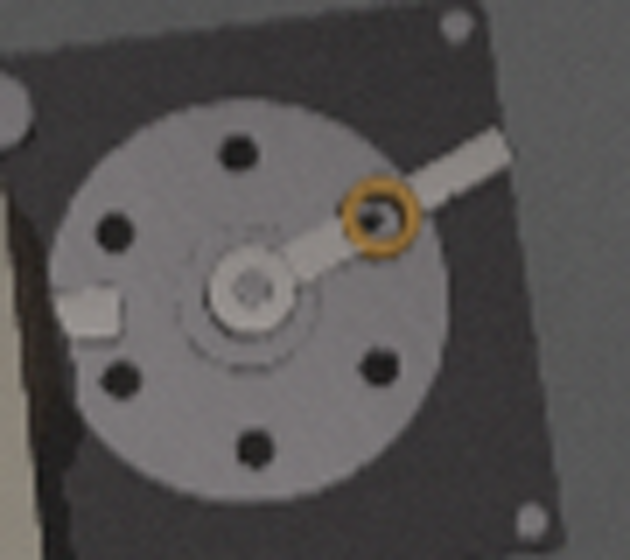

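arm_command([
  {"dp":[8.7,-29.7,-2],"rot":[0,0,0]},
  {"dp":[8.7,-29.7,-2],"rot":[0,0,0]},
  {"dp":[8.7,-29.7,-2],"rot":[0,0,0]},
  {"dp":[8.7,-29.7,-2],"rot":[0,0,0]},
  {"dp":[8.7,-29.7,-2],"rot":[0,0,0]},
  {"dp":[8.7,-29.7,-2],"rot":[0,0,0]},
  {"dp":[8.7,-29.7,-2],"rot":[0,0,0]},
  {"dp":[8.7,-29.7,-6],"rot":[0,0,2]},
  {"dp":[8.7,-29.7,-10],"rot":[0,0,2]},
  {"dp":[8.7,-29.7,-12],"rot":[0,0,2]},
  {"dp":[8.7,-29.7,-12],"rot":[0,0,2]},
])

```text
t: 13.05
eef_pos: [0.5677, -0.1768, 0.0501]
ee_rot: [-0.275, 0.961, 0.002, -0.002]
ft_force: [-0.5, -0.9, 1.1]
grip_width: -0.0001
gripper_force: 0.0
```

arm_command([
  {"dp":[0.7,0.4,0.3],"rot":[0,0,0]},
  {"dp":[1.3,0.75,0.3],"rot":[0,0,0]},
  {"dp":[1.7,1.0,0.3],"rot":[0,0,0]},
  {"dp":[2.0,1.15,0.3],"rot":[0,0,0]},
  {"dp":[2.0,1.15,0.3],"rot":[0,0,0]},
])

```text
t: 13.55
eef_pos: [0.5904, -0.1644, 0.0567]
ee_rot: [-0.276, 0.961, -0.0, 0.0]
ft_force: [-0.4, 0.0, -0.4]
grip_width: 0.0001
gripper_force: 0.0
```

arm_command([
  {"dp":[0.15,0.1,0],"rot":[0,0,0]},
  {"dp":[0.32,0.2,0],"rot":[0,0,0]},
  {"dp":[0.32,0.2,0],"rot":[0,0,0]},
])

```text
t: 13.85
eef_pos: [0.5932, -0.1626, 0.0563]
ee_rot: [-0.276, 0.961, -0.0, 0.0]
ft_force: [-0.8, 0.6, -0.4]
grip_width: 0.0001
gripper_force: 0.0
```

arm_command([
  {"dp":[-1.2,-0.75,0],"rot":[0,0,0]},
  {"dp":[-2.4,-1.5,0],"rot":[0,0,0]},
  {"dp":[-2.4,-1.5,5],"rot":[0,0,0]},
  {"dp":[-2.4,-1.5,10],"rot":[0,0,0]},
  {"dp":[-11,28,12],"rot":[0,0,0]},
  {"dp":[-11,28,12],"rot":[0,0,0]},
  {"dp":[-11,28,12],"rot":[0,0,0]},
  {"dp":[-11,28,12],"rot":[0,0,0]},
  {"dp":[-11,28,12],"rot":[0,0,0]},
  {"dp":[-11,28,12],"rot":[0,0,0]},
  {"dp":[-11,28,12],"rot":[0,0,0]},
  {"dp":[-11,28,12],"rot":[0,0,0]},
])

```text
t: 15.05
eef_pos: [0.4823, 0.1178, 0.1764]
ee_rot: [-0.277, 0.961, -0.0, 0.0]
ft_force: [-0.0, -0.3, 0.8]
grip_width: -0.0002
gripper_force: 0.0
```

Run:
```python
from h import *
snap('top','t5.png')
i=cv2.imread('pics/t5.png')[140:220,250:340]; cv2.imwrite('pics/t5c.png',cv2.resize(i,None,fx=7,fy=7,interpolation=cv2.INTER_CUBIC))
C=np.array([.5495,-.051])
for f in('t4','t5'):
    c=load(f);h=cv2.cvtColor(c['pixels'],cv2.COLOR_RGB2HSV); m=cv2.inRange(h,(10,90,40),(30,255,255)); m[:140]=0;m[220:]=0;m[:,:250]=0;m[:,340:]=0
    k=max(cv2.findContours(m,0,1)[0],key=len); (x,y),(w,H),_=cv2.fitEllipse(k); p=ray(c,[(x,y)],.072)[0]; v=p[:2]-C
    print(f,(x,y,w,H),p,np.hypot(*v),np.degrees(np.arctan2(v[1],v[0])))
```

```text
t4 (304.0377197265625, 170.55340576171875, 10.421598434448242, 11.039297103881836) [ 0.58344571 -0.111995    0.072     ] 0.06980473566515082 -60.902628482319656
t5 (303.596435546875, 170.0146026611328, 10.48403263092041, 10.792072296142578) [ 0.58522165 -0.11061093  0.072     ] 0.06949460101264252 -59.0679957096353
```

View pics/t5c.png

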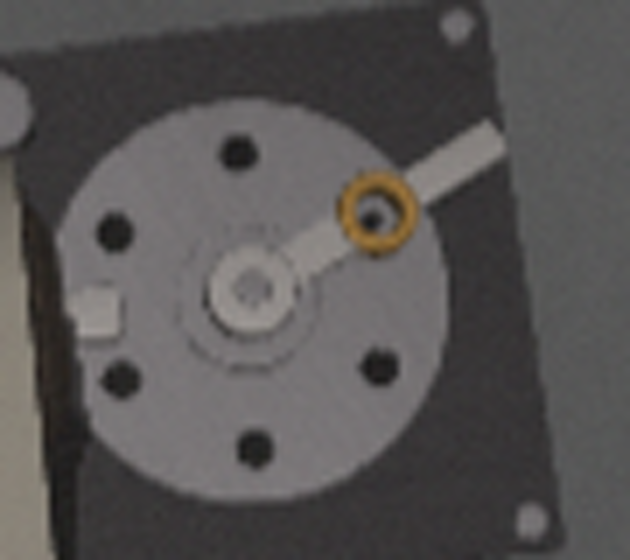

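```bash
python3 -c "
from plant import robot
print(robot.hand_in())"
```

```text
the job is handed in; nothing more can be done
None
```

I handed the job in at about 15 s with the clamp home against its stop and the bush about 1 mm from the pilot hole's centre, by the last top view. The hand was clear; the hand-in gave no verdict.

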